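Lock the strip bender's roll with its pin

ROBOT

A 7-joint arm with a two-finger parallel gripper is mounted at the origin on a cart in front of the work surface, level with it; the furniture and walls round the work are solid. World frame = base frame: x ahead of the robot, y to its left, z up, the work surface at z = 0. Lengths are in m, angles in rad, forces in N, time in s.
With the tool pointing down it reaches from about 0.4 to 0.875 m from the base axis. Payload 4.4 kg.
Tool frame: the origin (TCP) lies at the very end of the fingers, on their centre line; the grasp point (between the pads) lies 19 mm behind it (pinch_z is the distance from the TCP to the grasp point, in m); y points along the fingers, z is the direction in which the jaws open and shut, and the axes are right-handed (so a half turn about y gives the same grasp; the last joint's range is limited). The gripper opens to 85 mm and grips with 20 to 120 N. Pads are 22 mm wide; open, the fingers measure 114 mm over their backs; the gripper's body (76 mm by 85 mm) begins 54 mm behind the grasp point. The pads swing forward as they close: fully open they stand 13 mm farther back than shut.
Start: joints at [1.102, 0.628, 0.038, 1.517, -0.027, 0.996, -0.02], TCP at [0.255, -0.598, 0.231] pointing down, gripper open.
Joint ranges: [-3.06, 3.06], [-0.37, 2.12], [-1.25, 1.32], [0.18, 2.47], [-1.1, 4.24], [0.23, 1.98], [-2.94, 2.94]. Speed limits (rad/s): [2.57, 2.57, 3.14, 3.14, 3.14, 3.14, 3.14].

INTERFACE

Orientations are given as a unit quaternion [x, y, z, w].
In Python, from bench import * gives the robot as it stands. Calls block until the motion is done:
- move_to(position, orientation): joint-space move of the TCP to a pose.
- move_l(position, max_speed=0.15, ori=None, force_limit=None): straight line of the TCP; ori=None keeps the orientation; max_speed is the mean speed in m/s. With force_limit (N) it stops when the force on the tool has changed by that much, and returns True; else False.
- goto_joints(angles): joint-space move.
- gripper_to(opening, effort=None): finger opening in m; effort is the grip in N (None keeps the last); returns when the fingers have stopped.
- sleep(seconds).
- ik(position, orientation): joint angles nearest the present ones, or None.
- observe(): the state.
- get_image(name): name is "scene" or "top" or "wrist"; returns the picture (480x640x3 uint8, red, green, blue); there is no depth.
- camera_params(name): a dict with "K" (3x3 intrinsics, pixels), "pose" (4x4, takes a point from camera to world coordinates). Camera axes: x right, y up, looking along -z (the intrinsics and any distortion apply to the point x, -y, -z); pixel columns grow to the right and rows downward; lengths in m; the calibration is good to about 2 mm. A picture is of the moment at which its call begins: read the wrist's pose just before it. camera_params takes no time and is no camera call; for the wrist camera it gives the pose at the moment of the call.
A pose or a line that the arm cannot do raises Unreachable and nothing moves.
- job_done(): hands the job in, once; it reports no verdict.
The state is a dict: "t": time; "joints": joint angles; "joint_vel": joint speeds; "effort": joint torques, N m; "eef_pos": TCP position; "eef_rot": TCP orientation; "ft_force": force on the tool from outside, world axes, zero at the start; "torque": the same for the moment, N m; "opening": finger opening in m.
Only numpy, scipy, OpenCV 4.12 (cv2) and the standard library are available. Lean on these libraries where they do the work, as an engineer would, in place of code of your own. Each camera call takes 0.05 s, during which the arm holds its last target.

TASK

Lock the roll of the strip bender so that it cannot turn: press its raised red-gripped hand lever down until the lever is level, which lines up the hidden cross-hole in the shaft with the hole in the top of the green block. Then take the orange-knobbed lock pin out of the wooden rack, push it down through that hole until its collar sits on the block, and let go. Leave the blue-knobbed pin in the rack; it is too short.

Things in the scene. Friction and masses are not known exactly. Their poses are not given: they have to be found in the camera images.
- bender: Fixed green stand. Origin: on the table under the pin hole; z up, shaft along y, lever to -x. Lock block 70 (x) x 62 (y) mm, top 84 mm above origin, in it an upright through hole 20 mm wide, countersunk to 32. The hidden shaft, 40 mm thick, axis 44 mm up, has a 20 mm cross-hole, upright when the lever is level; else the shaft stops the pin. Black roll, top 70 mm up, at y -37 to -117 mm.
- roll_lever (a joint): Shaft and lever turn, rad: 0 = level, hole lined up (within 0.25 will do); positive = free end raised. Starts 0.5 to 0.85, can go on to -0.5: no stop at level. Flat lever 150 mm long from the axis, 26 mm wide, along y = +50 mm in the bender's frame; red grip 75 to 150 mm out, 14 mm thick, top 51 mm above table when level. Friction holds it; pressing down 85 mm out takes about 5 N.
- lock_pin: The right pin, ORANGE knob, loose, about 110 g, upright in one of the rack's two holes. Origin: centre of its collar's underside, z up. Below it a 12 mm shank, 70 mm long, tapered tip; above it the collar (36 wide, 5 thick), then the round knob to grip, 22 mm thick, 8 to 42 mm above origin. Origin is 80 mm above the table in the rack, 84 mm when pushed home in the bender.
- short_pin: The wrong pin, BLUE knob, loose, in the rack's other hole; collar, knob and origin like the lock pin's, shank only 20 mm. Stays there. The rack is a fixed wooden block 56 x 150 x 80 mm high; its two holes are 90 mm apart along its length.

How it is judged:
By the outcome, as a careful person would: the job done as asked, in the order asked, and still so for the second after the job is handed in, with the robot touching nothing.
It also fails if it takes over 70 s, if anything falls off the work surface, if the arm or the gripper's body presses on something with over 40 N, if the wrist force passes 120 N, or if a joint passes its speed limit or range.

## Working session

There is one attempt and no reset: what is moved stays moved. The work goes in short steps, each a Python script; the robot and the scene stay as the last script left them, time stands still between calls to the robot, and variables do not carry over. Pictures are saved under pics/ and viewed, and the job is handed in when it is done.

```bash
ls; mkdir -p pics
python3 - <<'E'
from bench import *
import cv2,numpy as np
np.set_printoptions(precision=4,suppress=True)
o=observe();print(o)
for n in("scene","top","wrist"):
    p=camera_params(n);print(n,p)
    cv2.imwrite(f"pics/{n}0.png",get_image(n)[:,:,::-1])
E
```

```text
pics
{'t': 0.0, 'joints': array([ 1.1022,  0.6294,  0.0385,  1.5184, -0.027 ,  0.9963, -0.02  ]), 'joint_vel': array([ 0.001 ,  0.0001, -0.0013, -0.0011, -0.0006, -0.0001, -0.0016]), 'effort': array([  0.001 , -56.339 ,   1.2269, -19.3442,   0.0112,   0.0108,
         0.0001]), 'eef_pos': array([ 0.2545, -0.5974,  0.2304]), 'eef_rot': array([-0.1416,  0.6935, -0.6922,  0.1413]), 'ft_force': array([ 0.1834,  0.4211, -0.5166]), 'torque': array([-0.0029,  0.0083,  0.0213]), 'opening': 0.08573637042196595}
scene {'K': array([[566.6851,   0.    , 318.5992],
       [  0.    , 566.6851, 237.7656],
       [  0.    ,   0.    ,   1.    ]]), 'pose': array([[-0.8128,  0.2822, -0.5097,  0.0668],
       [-0.5826, -0.3888,  0.7138,  0.74  ],
       [ 0.0032,  0.877 ,  0.4804,  0.5251],
       [ 0.    ,  0.    ,  0.    ,  1.    ]])}
top {'K': array([[604.1124,   0.    , 322.4723],
       [  0.    , 604.1124, 234.4512],
       [  0.    ,   0.    ,   1.    ]]), 'pose': array([[ 0.0187,  0.9865, -0.1629,  0.3702],
       [-0.9994,  0.0233,  0.0263,  0.1063],
       [ 0.0298,  0.1623,  0.9863,  1.0197],
       [ 0.    ,  0.    ,  0.    ,  1.    ]])}
wrist {'K': array([[368.8698,   0.    , 317.3841],
       [  0.    , 368.8698, 238.6829],
       [  0.    ,   0.    ,   1.    ]]), 'pose': array([[ 0.3914,  0.8862,  0.2479,  0.3168],
       [-0.9202,  0.3772,  0.1045, -0.5711],
       [-0.0008, -0.269 ,  0.9631,  0.3746],
       [ 0.    ,  0.    ,  0.    ,  1.    ]])}
```

View pics/scene0.png

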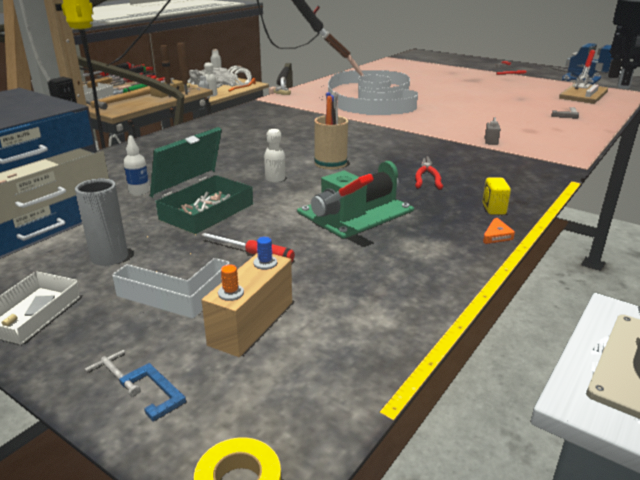

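View pics/top0.png

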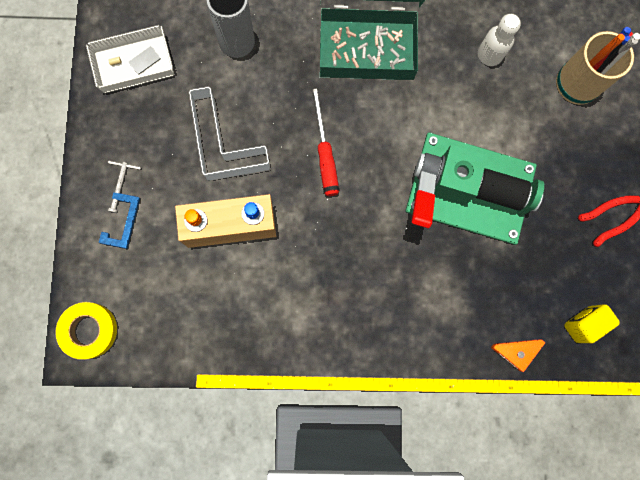

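View pics/wrist0.png

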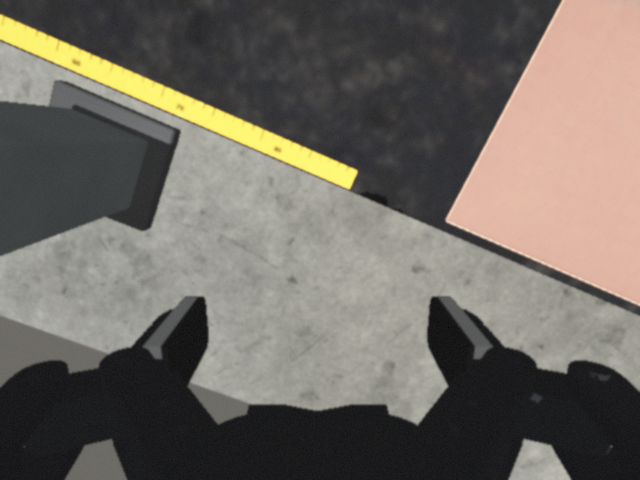

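The top view shows the bender's hole near (464,170), the red grip near (425,208), the orange knob near (193,217) and the blue one near (252,210). I'll zoom in to measure them.

```bash
cat > h.py <<'E'
import cv2,numpy as np
np.set_printoptions(precision=4,suppress=True)
def ray(p,u,v):
    K=p["K"];T=p["pose"]
    d=np.array([(u-K[0,2])/K[0,0],-(v-K[1,2])/K[1,1],-1.0])
    d=T[:3,:3]@d
    return T[:3,3].copy(),d/np.linalg.norm(d)
def onz(p,u,v,z):
    o,d=ray(p,u,v);return o+d*(z-o[2])/d[2]
def tri(p1,uv1,p2,uv2):
    o1,d1=ray(p1,*uv1);o2,d2=ray(p2,*uv2)
    A=np.stack([d1,-d2],1);s=np.linalg.lstsq(A,o2-o1,rcond=None)[0]
    a=o1+s[0]*d1;b=o2+s[1]*d2
    return (a+b)/2,np.linalg.norm(a-b)
def proj(p,X):
    T=p["pose"];c=T[:3,:3].T@(np.asarray(X)-T[:3,3]);K=p["K"]
    return np.array([K[0,2]+K[0,0]*c[0]/-c[2],K[1,2]+K[1,1]*(-c[1])/-c[2]])
def mask(im,kind):
    h=cv2.cvtColor(im,cv2.COLOR_RGB2HSV);H,S,V=[h[...,i].astype(int) for i in range(3)]
    if kind=="orange": m=(H>=6)&(H<=16)&(S>200)&(V>90)
    if kind=="blue": m=(H>105)&(H<125)&(S>170)&(V>60)
    if kind=="red": m=((H<5)|(H>174))&(S>170)&(V>90)
    if kind=="green": m=(H>65)&(H<85)&(S>110)&(V>50)
    return m.astype(np.uint8)*255
def blobs(m,amin=40):
    n,l,s,c=cv2.connectedComponentsWithStats(m)
    return [(s[i].tolist(),c[i].round(1).tolist()) for i in range(1,n) if s[i][4]>amin]
E
python3 - <<'E'
import cv2;from h import *
for n in("top","scene"):
    im=cv2.imread(f"pics/{n}0.png")[:,:,::-1]
    for k in("orange","blue","red"): print(n,k,blobs(mask(im,k)))
    print(n,"green",blobs(mask(im,"green"),300))
t=cv2.imread("pics/top0.png");s=cv2.imread("pics/scene0.png")
cv2.imwrite("pics/tz.png",cv2.resize(t[120:260,395:555],None,fx=5,fy=4.285,interpolation=cv2.INTER_CUBIC)[:600])
cv2.imwrite("pics/tzb.png",cv2.resize(t[120:255,395:555],None,fx=4,fy=4,interpolation=cv2.INTER_CUBIC))
cv2.imwrite("pics/sz.png",cv2.resize(s[145:255,285:425],None,fx=5,fy=5,interpolation=cv2.INTER_CUBIC))
cv2.imwrite("pics/rz.png",cv2.resize(t[185:255,165:285],None,fx=6,fy=6,interpolation=cv2.INTER_CUBIC))
E
```

```text
top orange [([590, 34, 34, 32, 296], [606.8, 49.2]), ([188, 213, 13, 13, 67], [196.1, 220.8]), ([491, 343, 18, 10, 43], [496.9, 346.6]), ([505, 349, 35, 23, 58], [522.8, 362.4])]
top blue [([621, 27, 10, 18, 84], [625.7, 34.3]), ([245, 203, 14, 16, 68], [253.2, 213.3])]
top red [([593, 54, 16, 16, 58], [599.3, 62.8]), ([318, 142, 20, 46, 636], [326.9, 164.9]), ([325, 190, 14, 6, 69], [331.4, 192.4]), ([412, 190, 23, 38, 663], [423.1, 208.7]), ([578, 195, 62, 26, 494], [608.1, 206.5]), ([593, 205, 47, 42, 463], [617.7, 228.5])]
top green [([320, 16, 98, 58, 2877], [366.5, 44.7]), ([422, 133, 122, 111, 6403], [477.4, 189.3])]
scene orange [([484, 219, 30, 24, 282], [497.2, 230.2]), ([222, 265, 14, 18, 143], [228.1, 271.5])]
scene blue [([258, 237, 13, 7, 69], [263.8, 240.4])]
scene red [([586, 50, 8, 16, 66], [589.5, 57.7]), ([416, 167, 11, 21, 113], [419.4, 176.2]), ([428, 166, 15, 23, 122], [436.0, 177.0]), ([339, 174, 34, 21, 280], [356.3, 184.2]), ([246, 241, 11, 12, 111], [251.4, 246.2]), ([272, 245, 13, 10, 94], [277.6, 249.6])]
scene green [([340, 200, 73, 31, 832], [377.0, 214.9])]
```

View pics/tzb.png

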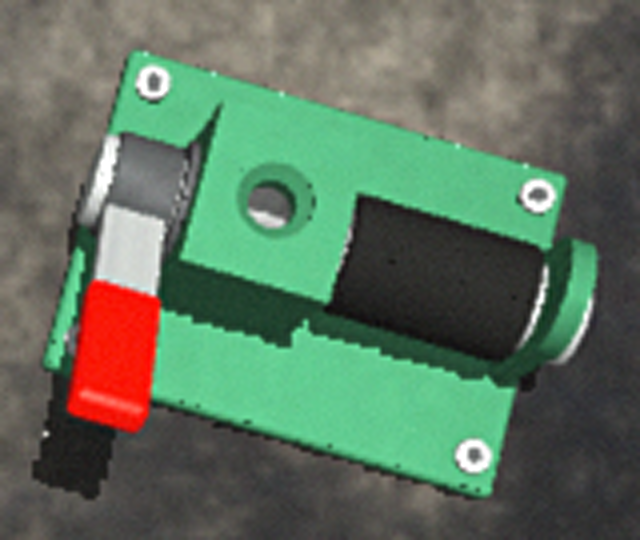

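View pics/sz.png

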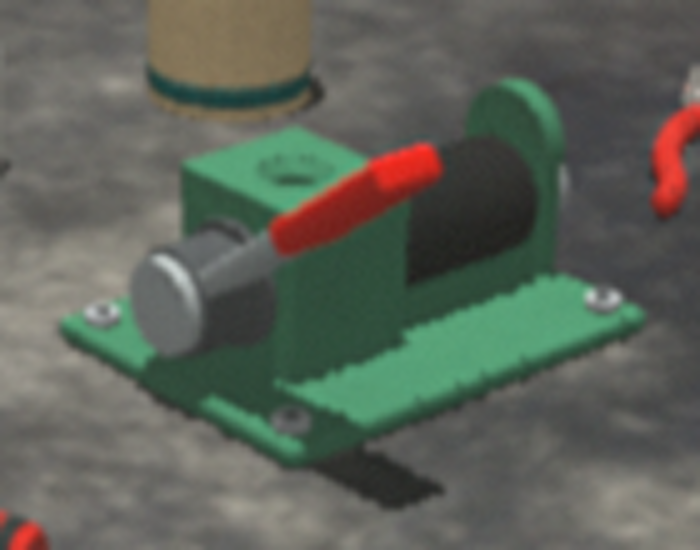

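View pics/rz.png

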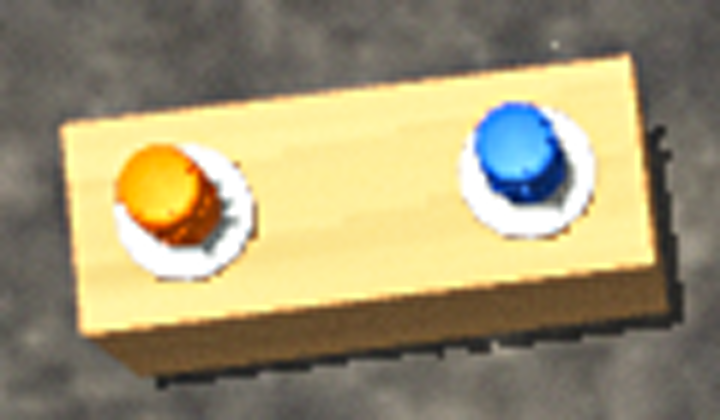

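Run:
```python
from bench import *
from h import *
p=camera_params("top");s=camera_params("scene")
f=lambda x,y:(395+x/4-.4,120+y/4-.4)
H=onz(p,*f(274,200),.084);print("hole",H, tri(p,f(274,200),s,(285+297/5-.4,145+170/5-.4)))
c=[onz(p,*f(*q),.01) for q in((135,52),(565,178),(490,495),(45,370))]
for a,b in((0,1),(3,2)): d=c[b]-c[a];print(np.linalg.norm(d),np.degrees(np.arctan2(d[0],-d[1])))
for a,b in((0,3),(1,2)): d=c[b]-c[a];print(np.linalg.norm(d),np.degrees(np.arctan2(-d[1],-d[0])))
# block top edges
b=[onz(p,*f(*q),.084) for q in((220,103),(183,262),(330,303))]
for a,e in((0,1),(1,2)):
    d=b[e]-b[a];print("blk",np.linalg.norm(d),np.degrees(np.arctan2(d[1],d[0])))
g=lambda x,y:(165+x/6-.4,185+y/6-.4)
o=onz(p,*g(186,211),.085);bl=onz(p,*g(527,172),.085);print("pins",o,bl,np.linalg.norm(o-bl))
o2=onz(p,*g(162,180),.122);b2=onz(p,*g(515,137),.122);print("tops",o2,b2,np.linalg.norm(o2-b2))
d=bl-o;print("rack ang",np.degrees(np.arctan2(d[1],d[0])))
print("scene tri knob top",tri(p,g(162,180),s,(229.5,267)))
# lever tip
tip=tri(p,f(110,405),s,(285+425/5,145+165/5));print("tip",tip)
```

```text
hole [ 0.6359 -0.1431  0.084 ] (array([ 0.6355, -0.1428,  0.0854]), np.float64(9.64621479906504e-05))
0.19527428852125475 -15.424329411064349
0.19690638857369397 -14.619964205625957
0.14862089014192698 -15.672210530758008
0.1458584799916193 -15.043406013909946
blk 0.06847204051497618 166.52939774514022
blk 0.060887695507143784 -104.56459053240938
pins [0.5432 0.2804 0.085 ] [0.5558 0.1922 0.085 ] 0.08915011413254313
tops [0.5441 0.2799 0.122 ] [0.5573 0.1921 0.122 ] 0.08880348837669427
rack ang -81.90799535172867
scene tri knob top (array([0.5437, 0.2796, 0.1226]), np.float64(0.000769282314751597))
tip (array([ 0.5368, -0.0675,  0.137 ]), np.float64(0.007521030935759594))
```

```bash
cat >> h.py <<'E'
from scipy.spatial.transform import Rotation as Rn
HOLE=np.array([.6357,-.1430,0]);PSI=np.radians(-14.9)
bx=np.array([np.cos(PSI),np.sin(PSI),0]);by=np.array([-np.sin(PSI),np.cos(PSI),0]);ez=np.array([0,0,1.])
def B(x,y,z): return HOLE+bx*x+by*y+ez*z
def down(j):
    j=np.asarray(j,float);j/=np.linalg.norm(j);y=-ez
    return Rn.from_matrix(np.stack([np.cross(y,j),y,j],1)).as_quat()
def lev(r,th,dy=0,up=.007): return B(-r*np.cos(th)-0+up*np.sin(th),50e-3+dy,.044+r*np.sin(th)+up*np.cos(th))
E
python3 - <<'E'
from bench import *
from h import *
p=camera_params("top");s=camera_params("scene")
for th in(.6,.7,.8):
    print(th,[proj(c,lev(r,th)).round(1).tolist() for c in(p,s) for r in(.075,.15)])
print(Rn.from_quat(observe()["eef_rot"]).as_matrix())
for j in(bx,-bx,by,-by): 
    for P in(B(-.09,.05,.24),B(-.09,.05,.05),np.array([.5435,.2800,.20]),B(0,0,.2)): 
        q=ik(P,down(j)); print(None if q is None else q.round(2))
E
```

```text
0.6 [[425.2, 193.7], [420.6, 226.0], [344.7, 191.1], [368.7, 180.2]]
0.7 [[426.7, 189.9], [423.6, 218.5], [343.0, 187.5], [365.2, 172.5]]
0.8 [[428.2, 185.8], [426.9, 210.2], [341.0, 184.1], [361.3, 165.2]]
[[-0.92   -0.0006  0.3919]
 [-0.3919  0.0013 -0.92  ]
 [-0.     -1.     -0.0014]]
[ 0.27  0.51 -0.29  1.74  0.17  0.92 -0.35]
[ 0.18  0.77 -0.16  1.89  0.24  0.5  -0.41]
[-0.21  0.65 -0.51  1.65  0.38  0.94 -1.12]
[ 0.3   0.67 -0.21  1.54  0.16  0.95 -0.22]
[-0.32  0.57  0.62  1.76 -0.4   0.95 -2.94]
[-0.27  0.85  0.56  1.9  -0.77  0.62 -2.61]
[ 0.06  0.82 -1.06  1.65  0.78  1.15  1.68]
[-0.18  0.75  0.65  1.56 -0.5   1.01 -2.79]
[ 0.5   0.57 -0.65  1.73  0.4   0.98  1.  ]
[ 0.39  0.82 -0.5   1.88  0.65  0.61  0.78]
[-0.04  0.73 -0.83  1.65  0.61  1.04  0.25]
[ 0.52  0.73 -0.61  1.53  0.46  1.03  1.1 ]
[-0.02  0.5   0.15  1.75 -0.09  0.9  -1.66]
[-0.03  0.78  0.17  1.9  -0.25  0.49 -1.52]
[-0.53  0.61  0.01  1.66 -0.01  0.87 -2.35]
[ 0.07  0.67  0.19  1.55 -0.15  0.94 -1.53]
```

Run:
```python
from bench import *
from h import *
q=down(bx)
gripper_to(0.0,40)
move_to(B(-.088,.05,.20),q); o=observe();print(o["t"],o["eef_pos"],o["opening"])
cv2.imwrite("pics/w1.png",get_image("wrist")[:,:,::-1])
f0=observe()["ft_force"]
for z in(.15,.12,.09,.07,.053):
    r=move_l(B(-.088,.05,z),max_speed=.08,force_limit=30)
    o=observe();print(z,r,o["t"],o["eef_pos"],o["ft_force"]-f0)
    if r:break
cv2.imwrite("pics/s1.png",get_image("scene")[:,:,::-1])
```

```text
3.1 [ 0.5634 -0.0737  0.2   ] 0.0002008820757858767
0.15 False 3.925 [ 0.5638 -0.072   0.1502] [ 0.227   0.7382 -0.3463]
0.12 False 4.45 [ 0.5634 -0.072   0.1198] [ 0.583  -0.5894  0.5421]
0.09 False 4.975 [ 0.5633 -0.0721  0.0896] [ 0.2988 -0.3378 -0.1433]
0.07 False 5.375 [ 0.5632 -0.0721  0.0695] [ 0.2766  0.2645 -0.7977]
0.053 False 5.7417 [ 0.563  -0.0721  0.0523] [ 1.0594 -0.3725 -0.8356]
```

View pics/s1.png

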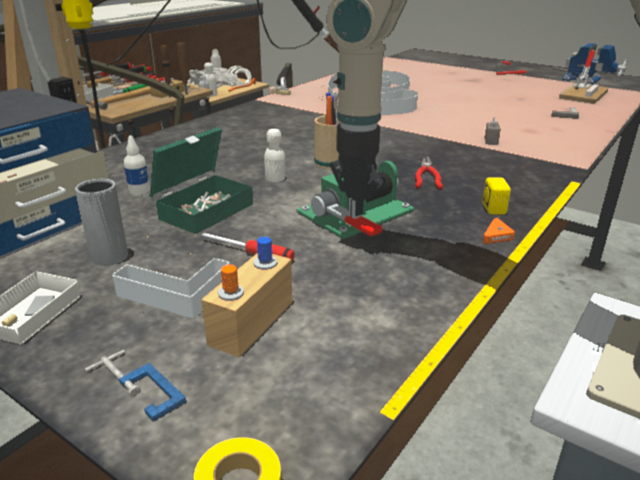

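View pics/w1.png

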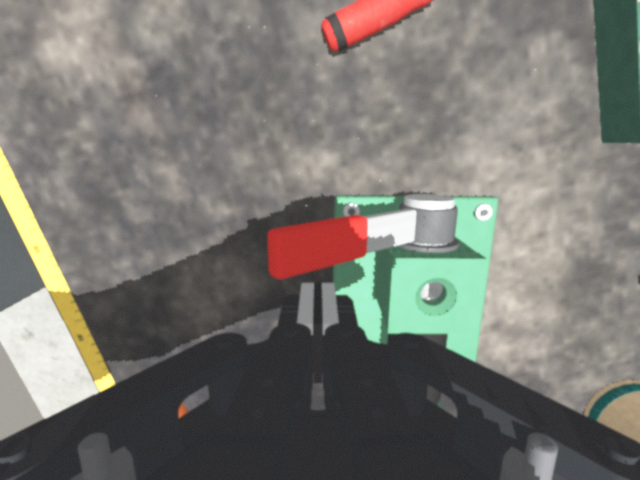

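The scene view shows the lever now about level under the fingers, with its grip end near (370,229), but the wrist force stayed near 0. I'll back off and check the angle.

Run:
```python
from bench import *
from h import *
move_l(B(-.088,.05,.20),max_speed=.25)
move_l(np.array([.53,.1,.25]),max_speed=.3)
t=get_image("top");s=get_image("scene")
pt,ps=camera_params("top"),camera_params("scene")
print(observe()["t"])
print([b for b in blobs(mask(t,"red")) if 395<b[1][0]<440],[b for b in blobs(mask(s,"red")) if 320<b[1][0]<400])
for th in(-.2,0,.2,.4):print(th,[proj(c,lev(r,th)).round(1).tolist() for c in(pt,ps) for r in(.075,.15)])
cv2.imwrite("pics/t2.png",cv2.resize(t[120:255,395:555,::-1],None,fx=4,fy=4,interpolation=cv2.INTER_CUBIC))
cv2.imwrite("pics/s2.png",cv2.resize(s[145:255,285:425,::-1],None,fx=5,fy=5,interpolation=cv2.INTER_CUBIC))
```

```text
7.3917
[] [([345, 213, 37, 22, 423], [363.4, 223.8])]
-0.2 [[416.0, 210.9], [403.5, 254.0], [349.9, 221.0], [376.8, 242.5]]
0 [[417.7, 209.2], [406.2, 252.6], [350.2, 213.9], [378.3, 228.3]]
0.2 [[419.8, 205.6], [410.0, 247.4], [349.4, 206.4], [377.4, 212.6]]
0.4 [[422.4, 200.4], [414.9, 238.5], [347.5, 198.6], [374.2, 196.3]]
```

View pics/t2.png

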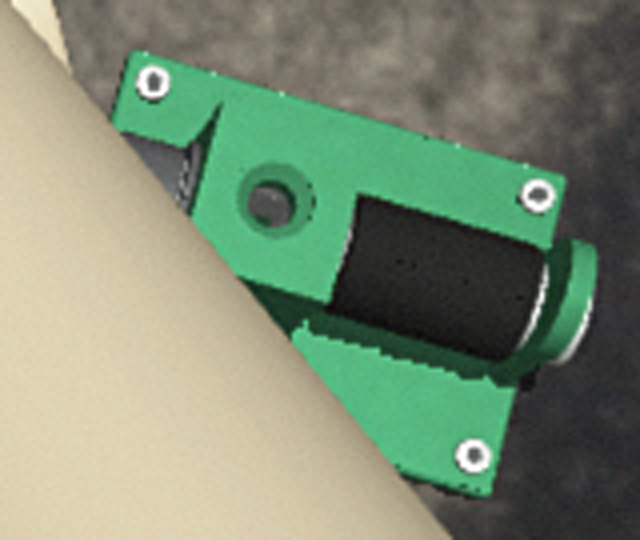

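View pics/s2.png

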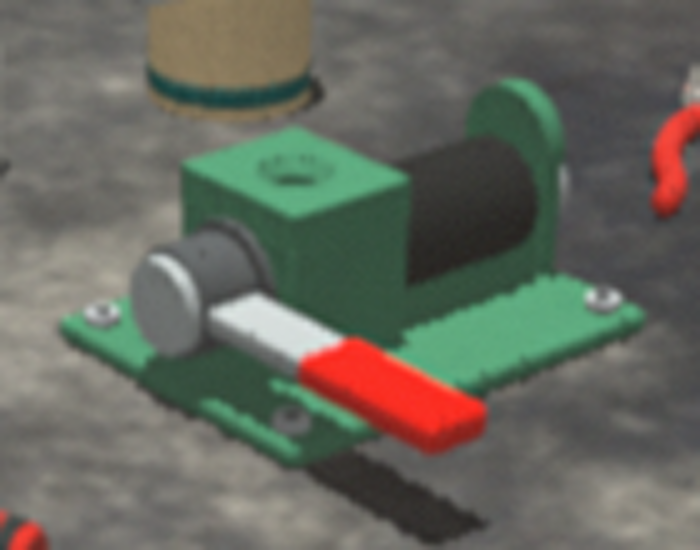

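Lever: the grip's top runs from about (351,215) to (377,229), matching the 0 rad prediction of (350,214) to (378,228), so it is level. Next is the orange pin.

Run:
```python
from bench import *
from h import *
P=np.array([.5437,.2799,0])
q=down(bx)
gripper_to(.07,50)
move_to(P+ez*.20,q)
c=camera_params("wrist");w=get_image("wrist");cv2.imwrite("pics/w3.png",w[:,:,::-1])
b=blobs(mask(w,"orange"),100);print(b,proj(c,P+ez*.122),proj(c,P+ez*.105),proj(c,P+ez*.085))
r=move_l(P+ez*.091,max_speed=.1,force_limit=12)
o=observe();print(r,o["t"],o["eef_pos"],o["ft_force"])
```

```text
[] [317.005  245.3577] [317.0118 238.0635] [317.0188 230.6254]
False 10.125 [0.5442 0.2802 0.0917] [-0.1316 -0.2905  0.7623]
```

View pics/w3.png

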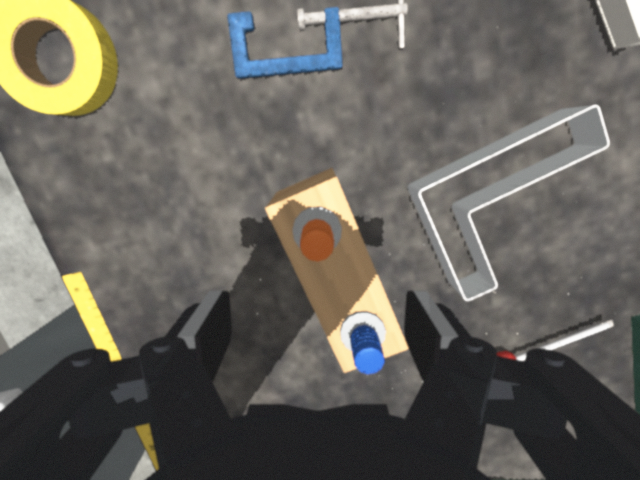

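The wrist view has the orange knob at about (317,242), where I predicted it, and the blue one at (367,355), clear of the fingers. Gripping and lifting.

Run:
```python
from bench import *
from h import *
P=np.array([.5437,.2799,0])
gripper_to(0.015,60)
print(observe()["opening"])
move_l(P+ez*.19,max_speed=.15,force_limit=25)
o=observe();print(o["t"],o["eef_pos"],o["ft_force"],o["opening"])
move_to(B(0,0,.20),down(bx))
o=observe();print(o["t"],o["eef_pos"],o["opening"])
c=camera_params("wrist");w=get_image("wrist");s=get_image("scene")
cv2.imwrite("pics/w4.png",w[:,:,::-1]);cv2.imwrite("pics/s4.png",cv2.resize(s[80:260,240:440,::-1],None,fx=3,fy=3,interpolation=cv2.INTER_CUBIC))
sc=camera_params("scene")
for z in(.12,.190,.195): print(z,(proj(sc,o["eef_pos"]*[1,1,0]+ez*z)-[240,80])*3,proj(c,o["eef_pos"]*[1,1,0]+ez*z))
print("hole",(proj(sc,B(0,0,.084))-[240,80])*3,proj(c,B(0,0,.084)))
```

```text
0.020568743794660022
11.4417 [0.543  0.2794 0.189 ] [-0.7748 -0.4433 -1.3792] 0.020163036292647447
13.0333 [ 0.636  -0.1404  0.2   ] 0.020194218847494862
0.12 [310.5731 247.7567] [318.1298 246.7015]
0.19 [313.2583 144.0457] [318.4239 291.4448]
0.195 [313.4566 136.3899] [318.4543 296.0673]
hole [311.7884 297.5955] [318.4853 235.8176]
```

View pics/w4.png

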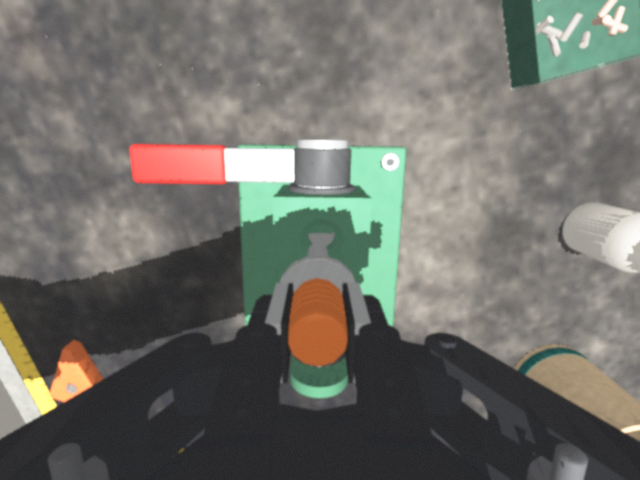

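View pics/s4.png

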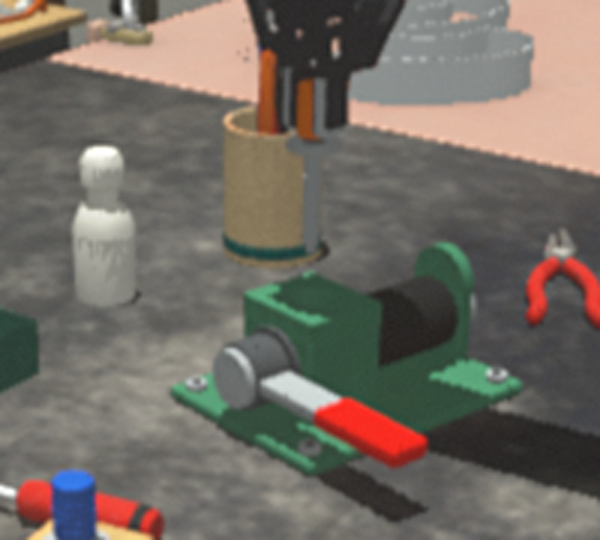

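Run:
```python
import cv2
w=cv2.imread("pics/w4.png")[190:340,240:400]
cv2.imwrite("pics/w4z.png",cv2.convertScaleAbs(cv2.resize(w,None,fx=4,fy=4,interpolation=cv2.INTER_CUBIC),alpha=1.8))
```

```text
(no output)
```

View pics/w4z.png

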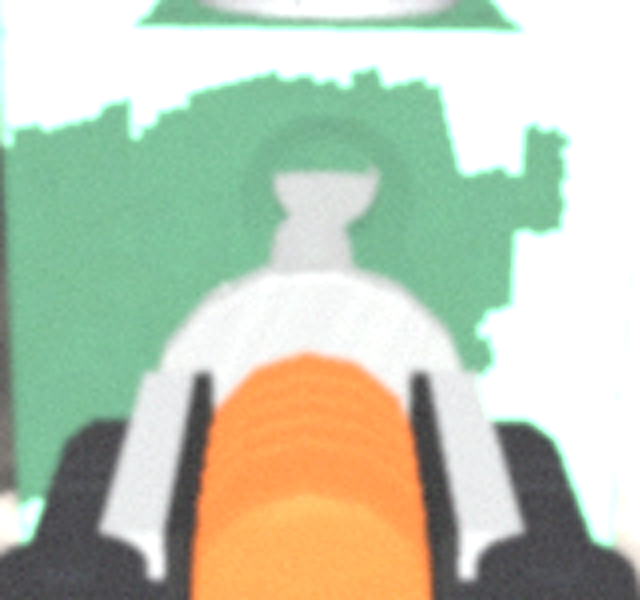

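The shank tip appears at about (318,247), as predicted. The countersink's centre reads about (321,240) against a predicted (318,236), a 2–3 mm disagreement with the top camera. I'll shift back for a clear view and measure again with the arm at rest.

Run:
```python
from bench import *
from h import *
print(observe()["eef_pos"])
move_l(B(0,-.05,.21),max_speed=.15);sleep(.5)
o=observe();print(o["t"],o["eef_pos"],B(0,-.05,.21))
c=camera_params("wrist");w=get_image("wrist");t=get_image("top")
u,v=proj(c,B(0,0,.084));print(u,v)
x0,y0=int(u)-64,int(v)-48;print(x0,y0)
cv2.imwrite("pics/w5z.png",cv2.resize(w[y0:y0+96,x0:x0+128,::-1],None,fx=6,fy=6,interpolation=cv2.INTER_CUBIC))
np.savez("w5.npz",w=w,K=c["K"],pose=c["pose"],eef=o["eef_pos"])
```

```text
[ 0.6361 -0.1406  0.2001]
14.125 [ 0.6229 -0.191   0.21  ] [ 0.6228 -0.1913  0.21  ]
318.0247568551446 161.72208596818177
254 113
```

View pics/w5z.png

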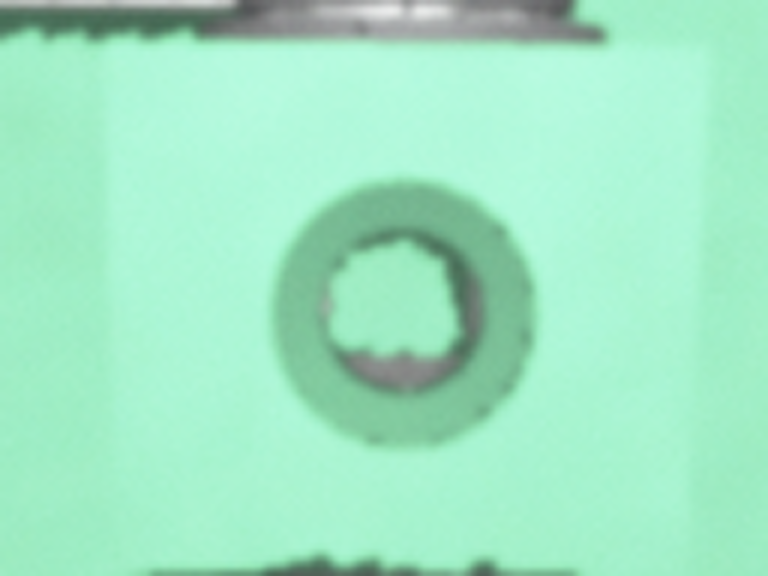

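The hole is clear all the way through, with green base visible inside it, so the shaft really is lined up. The countersink's centre is at about (321.1,164.9).

Run:
```python
from h import *
d=np.load("w5.npz");c=dict(K=d["K"],pose=d["pose"])
h=onz(c,321.1,164.9,.084);print(h,h-HOLE, d["eef"])
```

```text
[ 0.6373 -0.1457  0.084 ] [ 0.0016 -0.0027  0.084 ] [ 0.6229 -0.191   0.21  ]
```

Run:
```python
from bench import *
from h import *
h=np.array([.6369,-.1447,0])
move_l(h+ez*.21,max_speed=.15);move_l(h+ez*.170,max_speed=.1,force_limit=8);sleep(.3)
o=observe();print(o["t"],o["eef_pos"],o["ft_force"])
w=get_image("wrist");s=get_image("scene")
a=cv2.resize(w[180:330,240:400,::-1],None,fx=2.5,fy=2.5,interpolation=cv2.INTER_CUBIC)
b=cv2.resize(s[105:255,285:445,::-1],None,fx=2.5,fy=2.5,interpolation=cv2.INTER_CUBIC)
cv2.imwrite("pics/a6.png",np.hstack([cv2.convertScaleAbs(a,alpha=1.8),b]))
```

```text
15.55 [ 0.6373 -0.1448  0.1706] [-0.0346 -0.057  -1.9942]
```

View pics/a6.png

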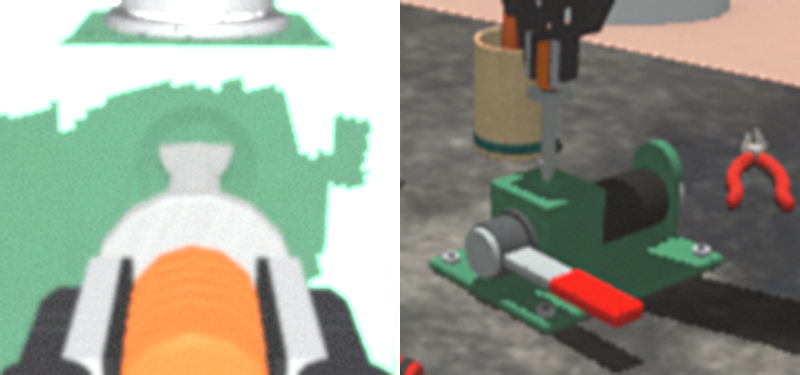

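The pin is lined up over the hole in both views. Lowering it under a force guard.

Run:
```python
from bench import *
from h import *
h=np.array([.6369,-.1447,0])
for z,v,f in((.135,.06,8),(.10,.06,8),(.0925,.02,10)):
    r=move_l(h+ez*z,max_speed=v,force_limit=f)
    o=observe();print(z,r,o["t"],o["eef_pos"],o["ft_force"])
    if r:break
s=get_image("scene")
cv2.imwrite("pics/s7.png",cv2.resize(s[125:255,285:445,::-1],None,fx=4,fy=4,interpolation=cv2.INTER_CUBIC))
```

```text
0.135 False 16.3833 [ 0.6371 -0.1447  0.135 ] [ 0.3879 -0.1958 -0.9693]
0.1 False 17.1167 [ 0.6371 -0.1446  0.1   ] [ 0.6475 -0.0785 -1.2301]
0.0925 True 17.45 [ 0.6375 -0.1448  0.0955] [-0.3081 -0.0504  4.4453]
```

View pics/s7.png

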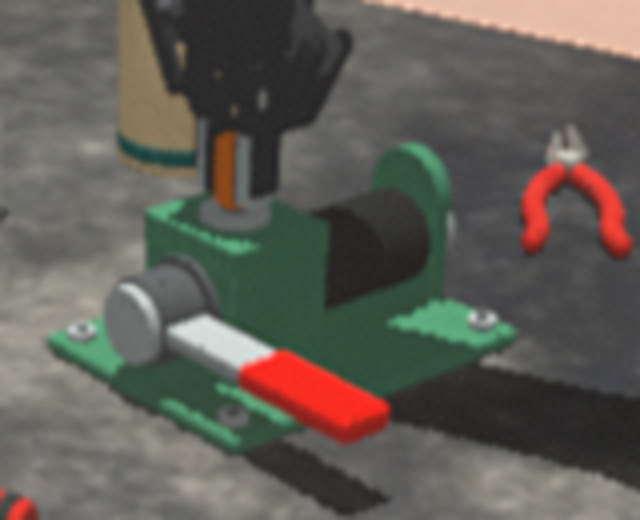

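The collar met the block with the TCP at 0.0955 m, where I expected home, and the scene view shows it seated. I'll release, retreat and check.

Run:
```python
from bench import *
from h import *
gripper_to(.05); sleep(.2)
h=observe()["eef_pos"]
move_l(h*[1,1,0]+ez*.22,max_speed=.15)
move_l(np.array([.50,.10,.28]),max_speed=.3);sleep(.3)
print(observe()["t"])
s=get_image("scene");t=get_image("top");p=camera_params("top");c=camera_params("scene")
cv2.imwrite("pics/s8.png",cv2.resize(s[140:360,190:430,::-1],None,fx=2.7,fy=2.7,interpolation=cv2.INTER_CUBIC))
cv2.imwrite("pics/t8.png",t[:,:,::-1])
hh=np.array([.637,-.1450,0])
print([proj(c,hh+ez*z).round(1).tolist() for z in(.084,.126)],[proj(p,hh+ez*z).round(1).tolist() for z in(.084,.126)])
print([b for b in blobs(mask(s,"orange"))],[b for b in blobs(mask(t,"orange"))])
```

```text
20.4917
[[343.9, 178.7], [344.5, 158.9]] [[464.2, 169.0], [471.3, 161.7]]
[([339, 158, 10, 18, 126], [343.7, 166.4]), ([485, 219, 29, 24, 253], [497.7, 230.2])] [([590, 34, 34, 33, 300], [607.1, 49.0]), ([459, 157, 18, 17, 139], [466.4, 166.2])]
```

View pics/s8.png

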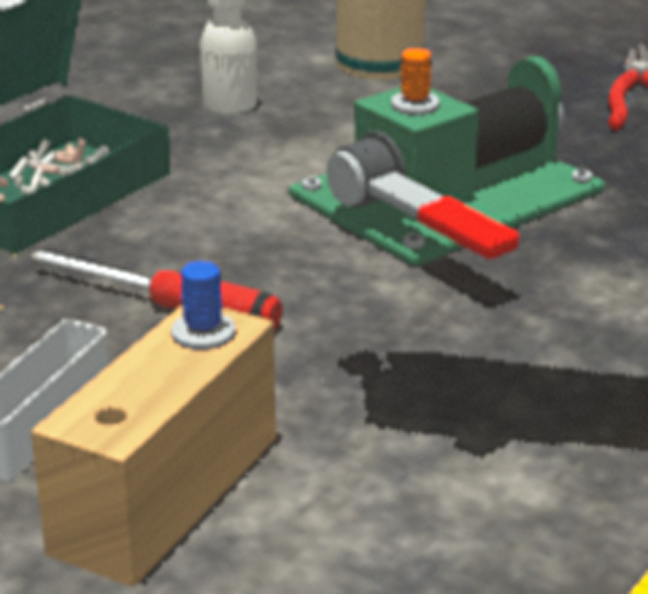

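View pics/t8.png

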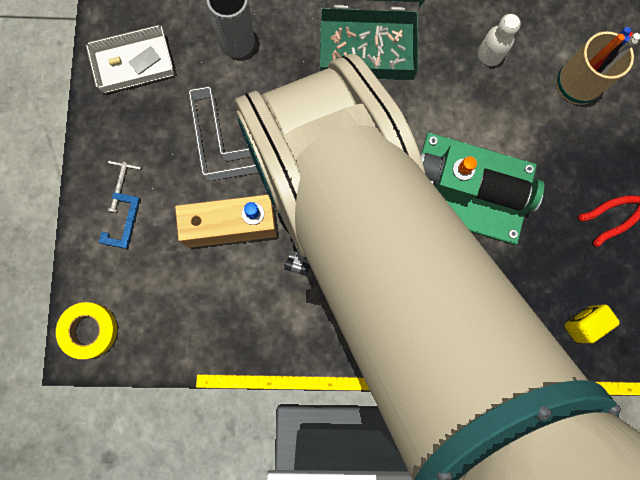

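The orange pin stands upright with its collar on the block, knob top near (344,158) in the scene view against a predicted (344,159). The lever is level, the blue pin is still in the rack and the gripper is clear.

Run:
```python
from bench import *
job_done();print(observe()["t"])
```

```text
the job is handed in; nothing more can be done
the job is handed in; nothing more can be done
```

The roll is locked: I pressed the lever level, then pushed the orange pin down through the block until its collar seated, let go and handed the job in at about 20.5 s.

**Last checks:**
- **Lever:** its grip matched the predicted 0 rad position to about 1 px. Before I inserted the pin, the wrist camera saw the base through the aligned cross-hole.
- **Pin:** contact came with the gripper at 95.5 mm, where I expected the collar to seat. After release, the pin stands upright with its collar on the block.
- **Rest of the scene:** the blue pin is still in the rack, and the gripper is clear of everything.

**What disagreed:**
- **Hole position:** the top and wrist cameras differed by about 3 mm, so I aimed between them, nearer the wrist reading. The pin went in with no side force.
- **Pressing force:** the wrist force read near 0 after each pressing step instead of the expected 5 N, so I judged the lever from the pictures.
- **Arm position:** one joint-space move ended about 2.6 mm off target. I corrected it with a straight-line move.

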